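# Screw the lug-thread lid onto the trap canister

### The arm

A 6-joint arm with a two-finger parallel gripper is mounted at the origin on a cart in front of the work surface, level with it; the furniture and walls round the work are solid. World frame = base frame: x ahead of the robot, y to its left, z up, the work surface at z = 0. Lengths are in m, angles in degrees, forces in N, time in s.
With the tool pointing down it reaches from about 0.375 to 0.9 m from the base axis. Payload 3.1 kg.
Tool frame: the origin (TCP) lies at the very end of the fingers, on their centre line; the grasp point (between the pads) lies 19 mm behind it; z points along the fingers, y is the line along which they close (so a half turn about z gives the same grasp; the last joint's range is limited). The gripper opens to 85 mm and grips with 20 to 120 N. Pads are 22 mm wide; open, the fingers measure 114 mm over their backs; the gripper's body (76 mm by 85 mm) begins 54 mm behind the grasp point. The pads swing forward as they close: fully open they stand 13 mm farther back than shut.
Start: joints at [-73.654, 30.224, 82.088, -0, 67.689, -10.227], TCP at [0.28, -0.559, 0.231] pointing down, gripper open.
Joint ranges: [-176.69, 176.69], [-43.24, 126.21], [12.49, 139.97], [-82, 262], [0, 151.66], [-163.58, 163.58]. Speed limits (degrees/s): [159.86, 159.86, 180, 180, 180, 180].

### API

Orientations are given as a 3x3 rotation matrix whose columns are the frame's x, y, z axes.
In Python, from cell import readout, grab_frame, ticket, spotter gives the robot as it stands.
- The arm moves only by the tool jog_arm, never from a script. Its argument "series" is a list of rows, each a list of 3 entries, a list of its own where there are three numbers: the shift along the world's x, y, z in m, then the turn about the world's z in degrees, then the opening, from 0 (shut) to 1 (fully open). A call has 1 to 12 rows; each row is the pose to reach, as a shift and turn from the pose commanded when the call began; what a row does not reach only later rows make up. A row lasts 1/12 s, in which the tool goes at most 41.7 mm and 7.16 degrees, less where a joint would pass 70% of its speed; a pose out of reach is approached as far as the arm can. A call with a gripper value outside its range is refused whole. The fingers move at their own pace and stop on an object; the grip force is fixed at half the most. Time passes only in rows, so rows that repeat a pose let the fingers close. It gives the time, the measured TCP pose, the force, the opening and the grip force at its end, in the units of the state.
- readout.sense(): the state, without advancing time (a new reading comes with each control period).
- grab_frame(name): name is "scene" or "top"; returns a dict with "pixels" (400x640x3 uint8, red, green, blue), "fx", "fy", "cx", "cy" (pixels), "R" (3x3) and "t" (3): a world point X has camera coordinates R X + t. Camera axes: x right, y down, z forward; pixel columns grow to the right and rows downward; lengths in m; the calibration is good to about 2 mm. A picture is of the moment at which its call begins. There is no depth.
- ticket.sign_off(): hands the job in; it is judged then, once.
Trained networks look in the newest picture that a camera, given by its name, has taken for a name from the list of things; names that differ only in an ending like _2 or _b are one class to them, and where a whole thing is asked for, a point or a joint stands for the part that bears it (a point fixed in the world has none). Each returns a list of dicts, best first, with "score" (0 to 1); they miss things now and then, are a little off and sometimes report something else, mostly with a low value. They report only what shows in the picture. A call takes as long as a camera call. They do not tell look-alikes from the thing itself.
- spotter.find_in(target, camera): "bbox" ([left, top, right, bottom] in pixels, round what is visible of it).
- spotter.spot_point(target, camera): "xy" ([column, row] in pixels: a listed point, or the origin of a listed thing).
The state is a dict: "time": time; "joint_positions": joint angles; "qd": joint speeds; "joint_efforts": joint torques, N m; "ee_pos": TCP position; "ee_rot": TCP orientation; "ft_force": force on the tool from outside, world axes, zero at the start; "torque": the same for the moment, N m; "grip_width": finger opening in m; "gripper_force": force on a finger pad.
Only numpy, scipy, OpenCV 4.12 (cv2) and the standard library are available. Lean on these libraries where they do the work, as an engineer would, in place of code of your own. Each camera call takes 0.05 s, during which the arm holds its last target. There are 200 camera calls.

### The job

Close the metal canister with its grey screw lid: lift the lid out of its white stand by the black knob, lower it onto the canister's neck and only then let go. The knob swivels freely, so take the lid again by its rim, turn it backward (anticlockwise from above) without lifting it until it drops into the start of the thread, then screw it forward (clockwise) fully home against the stop. Leave the other things on the table where they stand.

Things in the scene. Friction and masses are not known exactly. Their poses are not given: they have to be found in the camera images.
- canister: Bare metal canister fixed to the table: foot flange 108 mm across, body 80 mm diameter to 66 mm height, shoulder to 79 mm, neck 48.6 mm diameter tapering above 104 mm to a 38 mm mouth at 111.5 mm. Origin: centre of underside, z up; x axis points at a thread start. Lid's origin above this one: 99 mm with lugs on top of the thread, 90 mm dropped at the thread start, 87 mm home.
- thread_start (a point): Centre of one of three thread starts: gaps 22 degrees wide between thread segments, 120 degrees apart (this one on the canister's x axis, 26.7 mm from the axis, 90 mm high). Counting clockwise from above from a gap's centre, a flat-topped segment runs from 11 to 90 degrees. 56 mm over the thread.
- segment_top (a point): Point on a segment's top, 50 degrees clockwise of thread_start, 99 mm high. A lug resting on top (4 to 83 degrees clockwise of a gap's centre) can go backward to that gap and drops 9 mm once within 4 degrees of its centre; the previous stop tooth checks it there. Then it passes forward below the segment, sinking 3 mm on a ramp.
- home_0 (a point): Where a lug's centre is when home, at the first stop tooth: 83 degrees clockwise from thread_start, 26.7 mm from the axis, 87 mm high. The tooth fills 90 to 109 degrees, shuts the groove and stands 4 mm over the segment's top, so a lug on top cannot go forward past it.
- home_1 (a point): The same at the second stop tooth, 120 degrees further clockwise.
- home_2 (a point): The same at the third stop tooth, 240 degrees further clockwise.
- lid: Loose grey plastic screw lid with ribbed rim, 64 mm diameter, 30 mm high without knob, about 0.21 kg. Origin: centre of its lower edge, z up; it starts in the stand, origin 4 mm above the table. Grip the rim across the diameter with fingertips near the lower edge's height. Held by the rim it does not drop of itself: open the fingers or press lightly. The tapered neck centres it from 4 mm off.
- lid_lug (a point): One of the lid's three inner lugs, 120 degrees apart, at the lower edge, 26.7 mm from the axis along the lid's x axis. Each is 6.6 mm (14 degrees) wide and 4.5 mm high and is marked by a small raised bar on the lid's top. Play round the neck is about 1 mm.
- knob: Black carrying knob on the lid's axis, 22 mm diameter, 26 mm high; its underside (origin) is 32 mm above the lid's origin, its top 58 mm. It swivels endlessly on the lid with a very light drag (2 mNm): a lid hanging from it follows the tool, but one resting on the neck cannot be turned by it. Carried without turning the tool, the lid comes down with its lugs on top of the segments.
- lid_stand: White round plastic cup fixed to the table, 78 mm outside diameter on a foot 96 mm across, 33 mm high, inner diameter 68 mm and inner floor 4 mm high. The lid sits in it so deep that only its top and knob stand out. Origin: centre of the underside.
- beaker: Bystander: glass beaker, 47 mm diameter, 58 mm high, origin under its centre.
- reagent_b: Bystander: amber bottle with black cap, 40 mm diameter, 84 mm high, origin under its centre.
- septa_tin: Bystander: flat round tin, 52 mm diameter, 20 mm high, origin under its centre.
- cap_jar: Bystander: small open glass jar of caps, 52 mm diameter, 50 mm high, origin under its centre.
- petri_dish: Bystander: flat glass dish, 64 mm diameter, 14 mm high, origin under its centre.
- pen_blue: Bystander: ballpoint pen lying on the table, 145 mm long, near the log book.
Mind the look-alikes: they are no part of the job. What is shaped like the lid but yellow is not meant.

How it is judged:
By the outcome, as a careful person would: the job done as asked, in the order asked, and still so for the second after the job is handed in, with the robot touching nothing.
It also fails if it takes over 50 s, if anything falls off the work surface, if the arm or the gripper's body presses on something with over 40 N, if the wrist force passes 120 N, or if a joint passes its speed limit or range.

## Working session

There is one attempt and no reset: what is moved stays moved. The work goes in short steps, Python scripts to look and compute and a tool call to move; the robot and the scene stay as the last step left them, time stands still between calls to the robot, and variables do not carry over. Pictures are saved under pics/ and viewed, at most 10 in all, crops included, and the job is handed in when it is done.

Besides the shell and the picture viewer there is one more tool, called after "Call:" by a JSON object that holds its "method" and its "body". jog_arm: Moves the arm, as the interface text tells. Its arguments: {"type":"object","properties":{"series":{"type":"array"}},"required":["series"]}

```bash
mkdir -p pics; cat > h.py <<'E'
import numpy as np, cv2
from cell import readout, grab_frame, ticket, spotter
def ray(f,uv):
    R=np.array(f["R"]);t=np.array(f["t"])
    d=R.T@np.array([(uv[0]-f["cx"])/f["fx"],(uv[1]-f["cy"])/f["fy"],1.]);return -R.T@t,d
def atz(f,uv,z):
    o,d=ray(f,uv);return o+d*(z-o[2])/d[2]
def proj(f,X):
    c=np.array(f["R"])@np.array(X)+np.array(f["t"]);return np.array([f["fx"]*c[0]/c[2]+f["cx"],f["fy"]*c[1]/c[2]+f["cy"]])
def save(f,n,box=None,s=1):
    p=np.array(f["pixels"])[:,:,::-1]
    if box: p=p[box[1]:box[3],box[0]:box[2]]
    cv2.imwrite("pics/"+n,cv2.resize(p,None,fx=s,fy=s,interpolation=cv2.INTER_CUBIC))
E
python3 - <<'E'
from h import *
F={n:grab_frame(n) for n in("scene","top")}
top=np.array(F["top"]["pixels"]);sc=np.array(F["scene"]["pixels"])
for n in F: save(F[n],n+"0.png")
Z=dict(canister=0,thread_start=.09,segment_top=.099,home_0=.087,lid=.004,lid_lug=.004,knob=.036,lid_stand=0)
for c in F:
  o=-np.array(F[c]["R"]).T@np.array(F[c]["t"]);print(c,"cam",o.round(3),F[c]["fx"])
  for n in Z:
    for r in spotter.spot_point(n,c)[:4]: print(c,n,round(r["score"],2),np.round(r["xy"],1),atz(F[c],r["xy"],Z[n]).round(4))
print(readout.sense()["ee_rot"])
E
```

```text
scene cam [ 0.879 -0.197  0.856] 369.28468402234324
scene canister 0.84 [255.8 243.7] [ 0.5401 -0.3075  0.    ]
scene segment_top 0.78 [237.3 229.6] [ 0.5409 -0.3338  0.099 ]
scene home_0 0.92 [253.  218.9] [ 0.5136 -0.2996  0.087 ]
scene home_0 0.67 [250.9 237.3] [ 0.558  -0.3064  0.087 ]
scene home_0 0.66 [238.2 229.9] [ 0.5365 -0.334   0.087 ]
scene home_0 0.61 [279.3 154.3] [ 0.3439 -0.2259  0.087 ]
scene lid 0.62 [250.2 193.9] [ 0.4012 -0.3146  0.004 ]
scene lid 0.57 [382.3 208.8] [0.4881 0.0194 0.004 ]
scene lid 0.56 [370.9 170.6] [0.3713 0.0129 0.004 ]
scene lid_lug 0.86 [368.8 175.5] [0.3858 0.0043 0.004 ]
scene lid_lug 0.8 [254.  199.9] [ 0.4202 -0.3056  0.004 ]
scene lid_lug 0.79 [373.4 214.3] [ 0.5004 -0.0062  0.004 ]
scene lid_lug 0.64 [381.6 201.2] [0.4664 0.0222 0.004 ]
scene knob 0.48 [370.  162.3] [0.3647 0.0077 0.036 ]
scene knob 0.39 [382.7 206.3] [0.4961 0.0137 0.036 ]
scene knob 0.39 [248.2 191.1] [ 0.4104 -0.3149  0.036 ]
scene lid_stand 0.6 [380.8 208.9] [0.486  0.0166 0.    ]
top cam [ 0.421 -0.149  1.227] 513.3080751090613
top canister 0.82 [375.6 184.3] [ 0.5
[... 522 characters left out ...]
004 ]
top lid 0.64 [236.8 199.8] [0.4967 0.0235 0.004 ]
top lid 0.48 [345.8 285.7] [ 0.2935 -0.2355  0.004 ]
top lid_lug 0.96 [248.  242.2] [ 0.396 -0.004  0.004]
top lid_lug 0.9 [250.2 198.2] [ 0.5005 -0.0084  0.004 ]
top lid_lug 0.7 [378.4 227.4] [ 0.4308 -0.3138  0.004 ]
top lid_lug 0.66 [390.6 171.4] [ 0.5648 -0.3444  0.004 ]
top knob 0.56 [392.3 172.3] [ 0.559  -0.3432  0.036 ]
top knob 0.42 [374.9 240.2] [ 0.401  -0.3011  0.036 ]
top knob 0.39 [242.1 259.8] [0.3562 0.0054 0.036 ]
top lid_stand 0.56 [240.7 201.3] [0.4933 0.0147 0.    ]
[[ 8.94363469e-01  4.47341016e-01 -2.69123702e-06]
 [ 4.47341016e-01 -8.94363469e-01  7.86957067e-06]
 [ 1.11343766e-06 -8.24215723e-06 -1.00000000e+00]]
```

View pics/scene0.png

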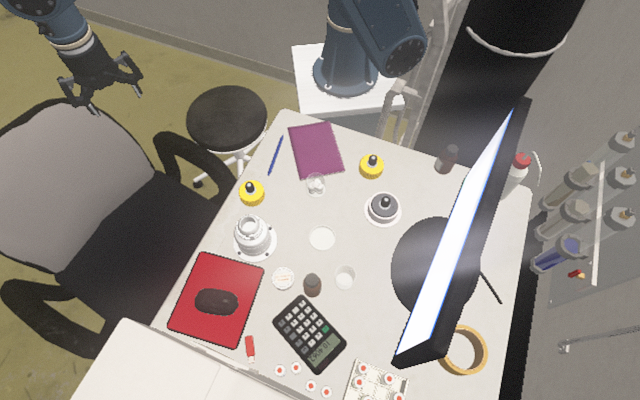

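View pics/top0.png

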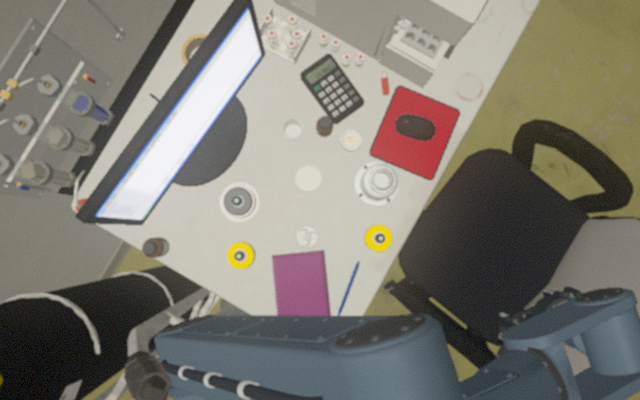

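The scene shows two yellow look-alikes, at scene px (252,192) and (371,165) and top px (378,238) and (240,256). The only grey lid in a white stand is at scene (383,207) / top (239,201), so it fits the description. The canister is at scene (255,236) / top (378,182). Next I refine the positions and confirm the lid in one crop.

```bash
cat > fit.py <<'E'
from h import *
from scipy.optimize import minimize
def circ(f,x,y,r,z,n=90):
    a=np.linspace(0,2*np.pi,n,endpoint=False)
    return np.array([proj(f,[x+r*np.cos(t),y+r*np.sin(t),z]) for t in a])
def fit(F,cs,x0,span=.012):
    G=[]
    for f in F:
        g=cv2.GaussianBlur(cv2.cvtColor(np.array(f["pixels"]),cv2.COLOR_RGB2GRAY).astype(np.float32),(0,0),.8)
        G.append(np.hypot(cv2.Sobel(g,5,1,0),cv2.Sobel(g,5,0,1)))
    def s(p):
        v=0
        for f,g in zip(F,G):
            for r,z in cs:
                c=circ(f,*p,r,z).astype(np.float32)
                v+=np.minimum(cv2.remap(g,c[:,0],c[:,1],1),150).mean()
        return -v
    b=min(((s((x0[0]+i,x0[1]+j)),x0[0]+i,x0[1]+j) for i in np.arange(-span,span+1e-6,.002) for j in np.arange(-span,span+1e-6,.002)))
    m=minimize(s,b[1:],method="Nelder-Mead",options=dict(initial_simplex=[b[1:],(b[1]+.001,b[2]),(b[1],b[2]+.001)]))
    return m.x,m.fun
E
python3 - <<'E'
from fit import *
F=[grab_frame("scene"),grab_frame("top")]
LC=[(.048,.002),(.039,.033),(.032,.034),(.011,.062)];CC=[(.054,.004),(.040,.066),(.019,.1115),(.0243,.104)]
for n,cs,x0 in(("lid",LC,(.49,.016)),("can",CC,(.537,-.308))):
    for S in([F[0]],[F[1]],F): print(n,fit(S,cs,x0))
x,_=fit(F,LC,(.49,.016));c,_=fit(F,CC,(.537,-.308))
tiles=[]
for f in F:
  for p,cs in((x,LC),(c,CC)):
    u=proj(f,[*p,.03]).astype(int);a,b=u[0]-32,u[1]-24
    im=cv2.resize(np.array(f["pixels"])[b:b+48,a:a+64,::-1].copy(),None,fx=6,fy=6,interpolation=cv2.INTER_CUBIC)
    im2=im
    for k,(r,z) in enumerate(cs):
      for q in circ(f,*p,r,z,40): cv2.circle(im2,tuple(((q-[a,b]+.5)*6).astype(int)),1,[(0,0,255),(0,200,0),(255,0,0),(255,0,255)][k],-1)
    tiles.append(im2)
cv2.imwrite("pics/fit.png",np.vstack([np.hstack(tiles[:2]),np.hstack(tiles[2:])]))
E
```

```text
lid (array([0.49929445, 0.0131146 ]), np.float64(-435.72088623046875))
lid (array([0.49198478, 0.01659884]), np.float64(-331.30474853515625))
lid (array([0.49253384, 0.01636262]), np.float64(-745.3999633789062))
can (array([ 0.54903085, -0.30413945]), np.float64(-333.0155029296875))
can (array([ 0.53984558, -0.31180334]), np.float64(-200.38641357421875))
can (array([ 0.53699016, -0.30916391]), np.float64(-523.9908447265625))
```

View pics/fit.png

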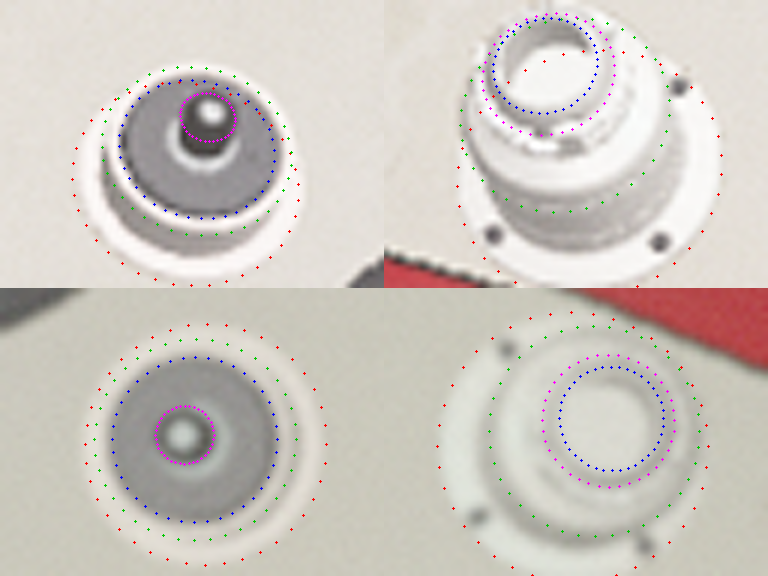

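Confirmed: the crop shows the grey lid with its black knob in the white stand, centre (0.4925, 0.0164), and the fitted circles agree. The canister is at about (0.537, -0.309). I'll go above the knob.

Call:
{"method": "jog_arm", "body": {"series": [[[0.014,0.038,0],0,1],[[0.213,0.575,0],0,1],[[0.213,0.575,0],0,1],[[0.213,0.575,0],0,1],[[0.213,0.575,0],0,1],[[0.213,0.575,0],0,1],[[0.213,0.575,0],0,1],[[0.213,0.575,0],0,1],[[0.213,0.575,0],0,1],[[0.213,0.575,0],0,1],[[0.213,0.575,0],0,1],[[0.213,0.575,0],0,1]]}}

```text
time: 2.0
ee_pos: [0.4534, -0.0893, 0.2317]
ee_rot: [[0.894, 0.447, 0.001], [0.447, -0.894, -0.0], [0.001, 0.001, -1.0]]
ft_force: [0.6, -0.2, -0.8]
grip_width: 0.0853
gripper_force: 0.0
```

Call:
{"method": "jog_arm", "body": {"series": [[[0.0395,0.1065,0],0,1],[[0.0395,0.1065,0],0,1],[[0.0395,0.1065,0],0,1],[[0.0395,0.1065,-0.04],0,1],[[0.0395,0.1065,-0.08],0,1],[[0.0395,0.1065,-0.11],0,1],[[0.0395,0.1065,-0.135],0,1],[[0.0395,0.1065,-0.14],0,1]]}}

```text
time: 2.67
ee_pos: [0.4899, 0.0159, 0.0879]
ee_rot: [[0.894, 0.448, -0.007], [0.448, -0.894, 0.001], [-0.006, -0.004, -1.0]]
ft_force: [-0.1, -0.4, -0.2]
grip_width: 0.0857
gripper_force: 0.0
```

```bash
python3 - <<'E'
from h import *
s=readout.sense();print(s["time"],s["ee_pos"],s["joint_positions"])
f=grab_frame("scene");save(f,"s1.png",(330,110,450,260),4)
E
```

```text
2.6667 [0.48990922 0.01594075 0.08793891] [-1.12232013e+01  3.37771033e+01  1.07999680e+02 -3.80331991e-03
  3.86454179e+01  5.21856039e+01]
```

View pics/s1.png

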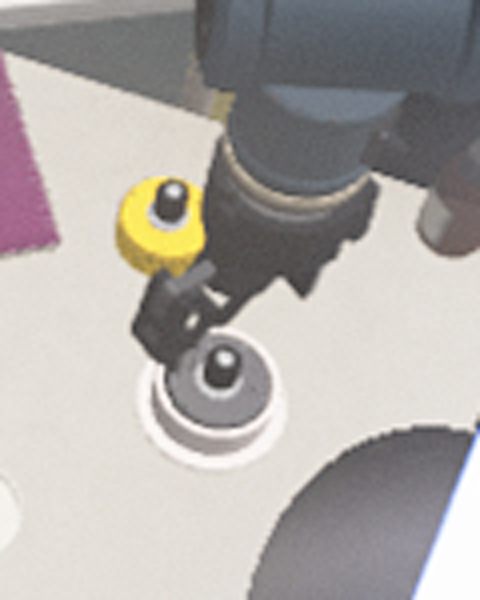

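The crop shows the gripper above the grey lid, with the knob at crop (222,365) between the fingers. Descending and closing.

Call:
{"method": "jog_arm", "body": {"series": [[[0.001,0,-0.02],0,1],[[0.001,0,-0.04],0,1],[[0.001,0,-0.05],0,1],[[0.001,0,-0.05],0,1],[[0.001,0,-0.05],0,0],[[0.001,0,-0.05],0,0],[[0.001,0,-0.05],0,0],[[0.001,0,-0.05],0,0],[[0.001,0,-0.05],0,0],[[0.001,0,-0.05],0,0],[[0.001,0,-0.05],0,0],[[0.001,0,-0.05],0,0]]}}

```text
time: 3.72
ee_pos: [0.4935, 0.0155, 0.0422]
ee_rot: [[0.894, 0.447, 0.001], [0.447, -0.894, 0.0], [0.001, 0.0, -1.0]]
ft_force: [-1.3, 1.3, 6.4]
grip_width: 0.0194
gripper_force: 58.4
```

Call:
{"method": "jog_arm", "body": {"series": [[[0,0,0.005],0,0],[[0,0,0.015],0,0],[[0,0,0.03],0,0],[[0,0,0.05],0,0],[[0,0,0.07],0,0],[[0,0,0.09],0,0],[[0,0,0.11],0,0],[[0,0,0.12],0,0],[[0,0,0.12],0,0]]}}

```text
time: 4.47
ee_pos: [0.4948, 0.0151, 0.1642]
ee_rot: [[0.894, 0.448, 0.006], [0.448, -0.894, -0.001], [0.004, 0.004, -1.0]]
ft_force: [-0.1, -1.2, -1.5]
grip_width: 0.0192
gripper_force: 59.0
```

```bash
python3 - <<'E'
from h import *
s=readout.sense();print(s["time"],s["ee_pos"],s["ft_force"],s["grip_width"])
f=grab_frame("scene");save(f,"s2.png",(330,90,450,240),4)
E
```

```text
4.4667 [0.49479712 0.01511991 0.16415748] [-0.12086022 -1.16473031 -1.52899518] 0.019237138275254792
```

View pics/s2.png

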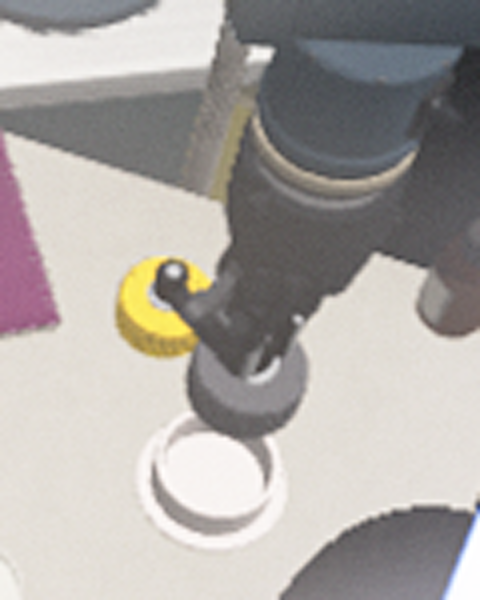

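The lid hangs from the gripper at crop (248,385) and the stand is empty. Carrying it over to the canister without turning.

Call:
{"method": "jog_arm", "body": {"series": [[[0.002,-0.012,0.01],0,0],[[0.005,-0.04,0.02],0,0],[[0.009,-0.075,0.025],0,0],[[0.014,-0.11,0.025],0,0],[[0.018,-0.145,0.025],0,0],[[0.023,-0.18,0.025],0,0],[[0.027,-0.215,0.025],0,0],[[0.032,-0.25,0.025],0,0],[[0.036,-0.28,0.025],0,0],[[0.04,-0.304,0.025],0,0],[[0.042,-0.319,0.025],0,0],[[0.043,-0.325,0.025],0,0]]}}

```text
time: 5.52
ee_pos: [0.5359, -0.3118, 0.185]
ee_rot: [[0.895, 0.445, -0.001], [0.445, -0.895, 0.001], [-0.001, -0.001, -1.0]]
ft_force: [-0.6, -0.2, -1.8]
grip_width: 0.0196
gripper_force: 59.1
```

Call:
{"method": "jog_arm", "body": {"series": [[[0,0,-0.005],0,0],[[0,0,-0.015],0,0],[[0,0,-0.018],0,0],[[0,0,-0.018],0,0]]}}

```text
time: 5.85
ee_pos: [0.5351, -0.3069, 0.1663]
ee_rot: [[0.894, 0.449, -0.004], [0.449, -0.894, 0.004], [-0.002, -0.005, -1.0]]
ft_force: [-0.5, 0.0, -3.0]
grip_width: 0.0193
gripper_force: 59.1
```

```bash
python3 - <<'E'
from fit import *
s=readout.sense();print(s["time"],s["ee_pos"],s["ft_force"],s["grip_width"],s["joint_positions"])
F=[grab_frame("scene"),grab_frame("top")]
CC=[(.054,.004),(.040,.066)]
for S in([F[0]],F): print(fit(S,CC,(.537,-.309),.008))
T=[]
for f in F:
    u=proj(f,[.537,-.309,.09]).astype(int);a,b=u[0]-30,u[1]-35
    im=cv2.resize(np.array(f["pixels"])[b:b+70,a:a+60,::-1].copy(),None,fx=6,fy=6,interpolation=cv2.INTER_CUBIC)
    e=s["ee_pos"]
    for x,y,r,z,c in((.537,-.309,.054,.004,(0,0,255)),(.537,-.309,.04,.066,(0,200,0)),(e[0],e[1],.032,e[2]-.038,(255,0,0)),(e[0],e[1],.032,e[2]-.008,(255,0,255))):
      for q in circ(f,x,y,r,z,40): cv2.circle(im,tuple(((q-[a,b]+.5)*6).astype(int)),1,c,-1)
    T.append(im)
cv2.imwrite("pics/s3.png",np.hstack(T))
E
```

```text
5.85 [ 0.53511238 -0.30685792  0.16633781] [-0.50236265  0.01112839 -2.97334486] 0.019272662112180775 [-4.02060632e+01  3.41089751e+01  8.65757058e+01  1.78516485e-02
  5.96231609e+01  2.31148073e+01]
(array([ 0.53040194, -0.31045081]), np.float64(-176.14263916015625))
(array([ 0.53044499, -0.31022715]), np.float64(-285.8215637207031))
```

View pics/s3.png

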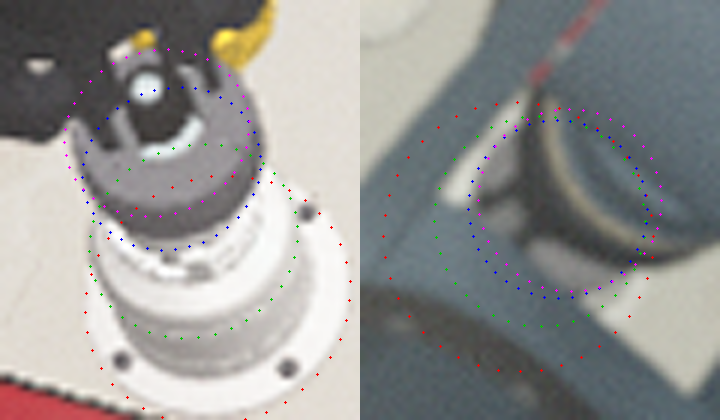

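The lid hangs over the canister; in the scene tile its lower edge is at about (170,238), a little above the canister neck. The mean of the network points puts the canister axis at (0.536, -0.310), so I'll shift slightly, settle and check the lid's offset.

Call:
{"method": "jog_arm", "body": {"series": [[[0.001,-0.002,0],0,0],[[0.001,-0.002,0],0,0],[[0.001,-0.002,0],0,0],[[0.001,-0.002,0],0,0]]}}

```text
time: 6.28
ee_pos: [0.5376, -0.3117, 0.1687]
ee_rot: [[0.894, 0.447, 0.0], [0.447, -0.894, -0.0], [0.0, 0.001, -1.0]]
ft_force: [-0.0, 0.1, -2.3]
grip_width: 0.0198
gripper_force: 59.0
```

```bash
python3 - <<'E'
from fit import *
s=readout.sense();e=s["ee_pos"];print(s["time"],e,s["ft_force"])
f=grab_frame("scene")
for n,z in(("lid",e[2]-.038),("knob",e[2]-.006),("lid_lug",e[2]-.038),("canister",0)):
  for r in spotter.spot_point(n,"scene")[:4]: print(n,round(r["score"],2),np.round(r["xy"],1),atz(f,r["xy"],z).round(4))
for dz in(.034,.036,.038,.040,.042): print(dz,fit([f],[(.032,e[2]-dz),(.032,e[2]-dz+.03)],e[:2],.008))
E
```

```text
6.2833 [ 0.5375592  -0.31171831  0.16866757] [-0.04964026  0.09160612 -2.31759194]
lid 0.73 [242.3 219.9] [ 0.5338 -0.3168  0.1307]
lid 0.54 [252.1 194. ] [ 0.473  -0.293   0.1307]
knob 0.46 [370.6 161.7] [ 0.4428 -0.0224  0.1627]
knob 0.44 [241.  215.4] [ 0.5384 -0.3139  0.1627]
knob 0.32 [254.2 241.8] [ 0.6    -0.2895  0.1627]
lid_lug 0.7 [236.2 230.6] [ 0.557  -0.3305  0.1307]
lid_lug 0.67 [253.6 203.9] [ 0.4982 -0.2908  0.1307]
lid_lug 0.61 [368.8 176.8] [ 0.4625 -0.0264  0.1307]
canister 0.83 [254.1 239.6] [ 0.5288 -0.3111  0.    ]
0.034 (array([ 0.53573742, -0.30820146]), np.float64(-243.80267333984375))
0.036 (array([ 0.5354973 , -0.30797646]), np.float64(-243.64791870117188))
0.038 (array([ 0.53488995, -0.30831907]), np.float64(-243.61026000976562))
0.04 (array([ 0.53398755, -0.30890127]), np.float64(-243.81898498535156))
0.042 (array([ 0.53296523, -0.30925832]), np.float64(-243.740478515625))
```

Call:
{"method": "jog_arm", "body": {"series": [[[-0.0005,0.001,-0.006],0,0],[[-0.0005,0.001,-0.013],0,0],[[-0.0005,0.001,-0.02],0,0],[[-0.0005,0.001,-0.024],0,0],[[-0.0005,0.001,-0.027],0,0],[[-0.0005,0.001,-0.028],0,0],[[-0.0005,0.001,-0.028],0,0]]}}

```text
time: 7.12
ee_pos: [0.5367, -0.3106, 0.1398]
ee_rot: [[0.894, 0.447, -0.001], [0.447, -0.894, 0.001], [-0.0, -0.001, -1.0]]
ft_force: [1.2, -0.4, -2.3]
grip_width: 0.0193
gripper_force: 59.1
```

Call:
{"method": "jog_arm", "body": {"series": [[[0,0,-0.001],0,0],[[0,0,-0.002],0,0],[[0,0,-0.003],0,0],[[0,0,-0.003],0,0],[[0,0,-0.003],0,0]]}}

```text
time: 7.53
ee_pos: [0.5369, -0.3107, 0.1374]
ee_rot: [[0.894, 0.447, 0.0], [0.447, -0.894, -0.0], [0.0, 0.0, -1.0]]
ft_force: [-0.6, -0.0, -2.2]
grip_width: 0.0195
gripper_force: 59.1
```

Call:
{"method": "jog_arm", "body": {"series": [[[0,0,-0.0005],0,0],[[0,0,-0.001],0,0],[[0,0,-0.0015],0,0],[[0,0,-0.002],0,0],[[0,0,-0.002],0,0]]}}

```text
time: 7.95
ee_pos: [0.5371, -0.3108, 0.1371]
ee_rot: [[0.894, 0.447, 0.001], [0.447, -0.894, -0.001], [0.0, 0.001, -1.0]]
ft_force: [-2.6, 0.9, 8.5]
grip_width: 0.0193
gripper_force: 60.1
```

Contact comes at TCP z = 0.137, which is the lugs-on-thread height. Releasing the knob, then taking the rim.

Call:
{"method": "jog_arm", "body": {"series": [[[0,0,0.001],0,0.3],[[0,0,0.001],0,1],[[0,0,0.001],0,1],[[0,0,0.001],0,1],[[0,0,0.001],0,1],[[0,0,0.001],0,1],[[0,0,0.001],0,1],[[0,0,0.001],0,1],[[0,0,0.001],0,1]]}}

```text
time: 8.7
ee_pos: [0.5369, -0.3106, 0.1362]
ee_rot: [[0.894, 0.447, -0.0], [0.447, -0.894, 0.0], [-0.0, -0.0, -1.0]]
ft_force: [-0.4, -0.2, -1.0]
grip_width: 0.0855
gripper_force: 0.0
```

```bash
python3 - <<'E'
from h import *
s=readout.sense();print(s["time"],s["ee_pos"],s["ft_force"],s["grip_width"])
f=grab_frame("scene");u=proj(f,[.537,-.311,.1]).astype(int);save(f,"s4.png",(u[0]-40,u[1]-40,u[0]+40,u[1]+40),6)
E
```

```text
8.7 [ 0.53685751 -0.31063702  0.13623001] [-0.43752812 -0.21480132 -0.98910021] 0.08549057024232724
```

View pics/s4.png

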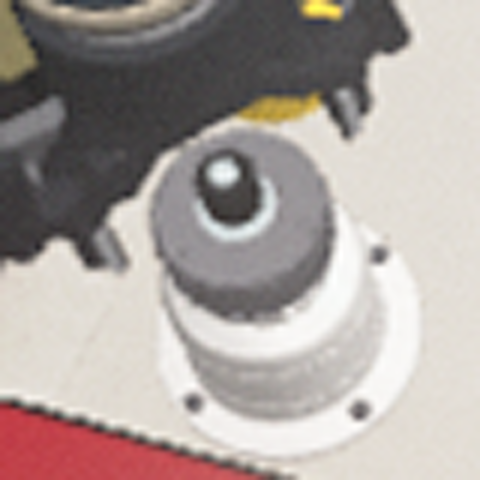

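The lid sits level on the neck at crop (240,215), between the open fingers at (110,245) and (347,105). Descending round the rim and closing.

Call:
{"method": "jog_arm", "body": {"series": [[[0,0,-0.008],0,1],[[0,0,-0.02],0,1],[[0,0,-0.032],0,1],[[0,0,-0.04],0,1],[[0,0,-0.04],0,1],[[0,0,-0.04],0,0],[[0,0,-0.04],0,0],[[0,0,-0.04],0,0],[[0,0,-0.04],0,0],[[0,0,-0.04],0,0]]}}

```text
time: 9.58
ee_pos: [0.5373, -0.311, 0.0968]
ee_rot: [[0.894, 0.447, 0.001], [0.447, -0.894, -0.001], [0.001, 0.001, -1.0]]
ft_force: [-0.4, 0.2, 0.1]
grip_width: 0.0622
gripper_force: 65.6
```

Call:
{"method": "jog_arm", "body": {"series": [[[0,0,-0.001],1,0],[[0,0,-0.001],4,0],[[0,0,-0.001],7,0],[[0,0,-0.001],10,0],[[0,0,-0.001],13,0],[[0,0,-0.001],16,0],[[0,0,-0.001],18,0],[[0,0,-0.001],20,0],[[0,0,-0.001],20,0]]}}

```text
time: 10.33
ee_pos: [0.5377, -0.3111, 0.0967]
ee_rot: [[0.687, 0.727, 0.002], [0.727, -0.687, -0.001], [0.0, 0.003, -1.0]]
ft_force: [0.4, 0.8, 5.9]
grip_width: 0.0626
gripper_force: 66.3
```

```bash
cat > st.py <<'E'
from h import *
s=readout.sense();R=s["ee_rot"]
print(s["time"],np.round(s["ee_pos"],4),"F",np.round(s["ft_force"],1),"M",np.round(s["torque"],3),"yaw",np.degrees(np.arctan2(R[1][1],R[0][1])).round(1),"w",round(s["grip_width"],4),s["gripper_force"],np.round(s["joint_positions"][5],1))
E
python3 st.py
```

```text
10.3333 [ 0.5377 -0.3111  0.0967] F [0.4 0.8 5.9] M [0.168 0.021 0.047] yaw -43.4 w 0.0626 66.32305310602533 3.0
```

Call:
{"method": "jog_arm", "body": {"series": [[[0,0,0],1,0],[[0,0,0],4,0],[[0,0,0],7,0],[[0,0,0],10,0],[[0,0,0],13,0],[[0,0,0],16,0],[[0,0,0],18,0],[[0,0,0],20,0],[[0,0,0],20,0]]}}

```text
time: 11.08
ee_pos: [0.5378, -0.3111, 0.0964]
ee_rot: [[0.397, 0.918, 0.002], [0.918, -0.397, -0.001], [-0.0, 0.003, -1.0]]
ft_force: [0.3, 1.0, 5.0]
grip_width: 0.0626
gripper_force: 66.1
```

```bash
python3 st.py
```

```text
11.0833 [ 0.5378 -0.3111  0.0964] F [0.3 1.  5. ] M [ 0.19  -0.139 -0.034] yaw -23.4 w 0.0626 66.10872081204434 -17.0
```

Call:
{"method": "jog_arm", "body": {"series": [[[0,0,0],1,0],[[0,0,0],4,0],[[0,0,0],7,0],[[0,0,0],10,0],[[0,0,0],13,0],[[0,0,0],16,0],[[0,0,0],18,0],[[0,0,0],20,0],[[0,0,0],20,0]]}}

```text
time: 11.83
ee_pos: [0.5365, -0.3081, 0.0949]
ee_rot: [[0.066, 0.998, -0.0], [0.998, -0.066, 0.006], [0.006, -0.001, -1.0]]
ft_force: [1.1, 6.4, 4.3]
grip_width: 0.0611
gripper_force: 66.2
```

```bash
python3 st.py
```

```text
11.8333 [ 0.5365 -0.3081  0.0949] F [1.1 6.4 4.3] M [ 1.018 -0.192 -1.372] yaw -3.8 w 0.0611 66.19663434163158 -36.7
```

Torque has risen to -1.4 N·m and the lid has sunk 1.5 mm, so the lugs are at the gap against the teeth. Relieving the torque a little and pressing down.

Call:
{"method": "jog_arm", "body": {"series": [[[0,0,-0.001],-1.5,0],[[0,0,-0.002],-3,0],[[0,0,-0.003],-3,0],[[0,0,-0.004],-3,0],[[0,0,-0.004],-3,0]]}}

```text
time: 12.25
ee_pos: [0.5367, -0.309, 0.0909]
ee_rot: [[0.112, 0.994, -0.001], [0.994, -0.112, 0.003], [0.003, -0.001, -1.0]]
ft_force: [1.6, 4.7, 2.4]
grip_width: 0.0612
gripper_force: 65.8
```

```bash
python3 st.py
```

```text
12.25 [ 0.5367 -0.309   0.0909] F [1.6 4.7 2.4] M [ 0.802 -0.31  -0.288] yaw -6.4 w 0.0612 65.75272811845934 -33.9
```

Dropping freely. Continuing down.

Call:
{"method": "jog_arm", "body": {"series": [[[0,0,-0.001],-0.5,0],[[0,0,-0.002],-0.5,0],[[0,0,-0.003],-0.5,0],[[0,0,-0.004],-0.5,0],[[0,0,-0.0045],-0.5,0],[[0,0,-0.0045],-0.5,0]]}}

```text
time: 12.75
ee_pos: [0.5368, -0.3093, 0.0877]
ee_rot: [[0.121, 0.993, -0.001], [0.993, -0.121, 0.002], [0.002, -0.001, -1.0]]
ft_force: [-0.6, 5.0, 9.5]
grip_width: 0.0615
gripper_force: 66.6
```

```bash
python3 st.py
```

```text
12.75 [ 0.5368 -0.3093  0.0877] F [-0.6  5.   9.5] M [ 1.033  0.032 -0.284] yaw -6.9 w 0.0615 66.60256276256405 -33.4
```

Down 8.9 mm, so the lid is in the thread start. Screwing forward.

Call:
{"method": "jog_arm", "body": {"series": [[[0,0.001,0.0005],-1,0],[[0,0.001,0.0003],-4,0],[[0,0.001,0],-7,0],[[0,0.001,0],-10,0],[[0,0.001,-0.0003],-13,0],[[0,0.001,-0.0005],-16,0],[[0,0.001,-0.0006],-19,0],[[0,0.001,-0.0007],-22,0],[[0,0.001,-0.0008],-25,0],[[0,0.001,-0.0008],-25,0]]}}

```text
time: 13.58
ee_pos: [0.5371, -0.309, 0.0873]
ee_rot: [[0.529, 0.848, 0.0], [0.848, -0.529, 0.0], [0.001, -0.0, -1.0]]
ft_force: [0.2, 4.5, 9.8]
grip_width: 0.0613
gripper_force: 66.5
```

```bash
python3 st.py
```

```text
13.5833 [ 0.5371 -0.309   0.0873] F [0.2 4.5 9.8] M [ 0.887  0.008 -0.19 ] yaw -32.0 w 0.0613 66.51445102470461 -8.3
```

Call:
{"method": "jog_arm", "body": {"series": [[[0,0.0005,0],-1,0],[[0,0.0005,-0.0002],-4,0],[[0,0.0005,-0.0004],-7,0],[[0,0.0005,-0.0005],-10,0],[[0,0.0005,-0.0006],-13,0],[[0,0.0005,-0.0007],-16,0],[[0,0.0005,-0.0008],-19,0],[[0,0.0005,-0.0009],-22,0],[[0,0.0005,-0.001],-25,0],[[0,0.0005,-0.001],-25,0]]}}

```text
time: 14.42
ee_pos: [0.5379, -0.3095, 0.0863]
ee_rot: [[0.838, 0.545, 0.002], [0.545, -0.838, -0.001], [0.001, 0.002, -1.0]]
ft_force: [2.5, 3.6, 8.7]
grip_width: 0.0614
gripper_force: 66.3
```

```bash
python3 st.py
```

```text
14.4167 [ 0.5379 -0.3095  0.0863] F [2.5 3.6 8.7] M [ 0.653 -0.219 -0.084] yaw -57.0 w 0.0614 66.27171517102397 16.7
```

Call:
{"method": "jog_arm", "body": {"series": [[[0,0,0],-1,0],[[0,0,-0.0002],-4,0],[[0,0,-0.0004],-7,0],[[0,0,-0.0006],-10,0],[[0,0,-0.0008],-13,0],[[0,0,-0.001],-16,0],[[0,0,-0.0012],-19,0],[[0,0,-0.0013],-22,0],[[0,0,-0.0014],-24,0],[[0,0,-0.0014],-24,0]]}}

```text
time: 15.25
ee_pos: [0.5383, -0.3103, 0.0853]
ee_rot: [[0.987, 0.158, 0.003], [0.158, -0.987, -0.003], [0.003, 0.004, -1.0]]
ft_force: [0.6, 1.2, 9.1]
grip_width: 0.0616
gripper_force: 66.4
```

```bash
python3 st.py
```

```text
15.25 [ 0.5383 -0.3103  0.0853] F [0.6 1.2 9.1] M [ 0.455 -0.237 -0.028] yaw -80.9 w 0.0616 66.38367118692258 40.7
```

Call:
{"method": "jog_arm", "body": {"series": [[[0,0,-0.0002],-2,0],[[0,0,-0.0004],-4,0],[[0,0,-0.0006],-6,0],[[0,0,-0.0007],-8,0],[[0,0,-0.0008],-10,0],[[0,0,-0.0008],-11,0],[[0,0,-0.0008],-11,0]]}}

```text
time: 15.83
ee_pos: [0.5392, -0.3107, 0.0848]
ee_rot: [[0.999, -0.031, 0.005], [-0.031, -1.0, -0.004], [0.005, 0.004, -1.0]]
ft_force: [2.0, 1.6, 9.4]
grip_width: 0.0612
gripper_force: 66.4
```

```bash
python3 st.py
```

```text
15.8333 [ 0.5392 -0.3107  0.0848] F [2.  1.6 9.4] M [ 0.458 -0.477  0.431] yaw -91.8 w 0.0612 66.36102162126917 51.6
```

Torque is rising. A few degrees more will confirm the stop.

Call:
{"method": "jog_arm", "body": {"series": [[[0,0,-0.0001],-1,0],[[0,0,-0.0002],-2,0],[[0,0,-0.0002],-3,0],[[0,0,-0.0002],-4,0],[[0,0,-0.0002],-4,0]]}}

```text
time: 16.25
ee_pos: [0.5389, -0.311, 0.0848]
ee_rot: [[0.996, -0.093, 0.003], [-0.093, -0.996, -0.007], [0.004, 0.007, -1.0]]
ft_force: [3.0, 0.8, 10.2]
grip_width: 0.0615
gripper_force: 66.8
```

```bash
python3 st.py
```

```text
16.25 [ 0.5389 -0.311   0.0848] F [ 3.   0.8 10.2] M [ 0.338 -0.337  1.926] yaw -95.3 w 0.0615 66.77569800071069 55.3
```

The firm stop shows at +1.9 N·m, with no further sinking. Releasing and rising straight up.

Call:
{"method": "jog_arm", "body": {"series": [[[0,0,0.001],0,0],[[0,0,0.001],0,1],[[0,0,0.001],0,1],[[0,0,0.001],0,1],[[0,0,0.001],0,1],[[0,0,0.001],0,1],[[0,0,0.001],0,1],[[0,0,0.015],0,1],[[0,0,0.04],0,1],[[0,0,0.075],0,1],[[0,0,0.11],0,1],[[0,0,0.12],0,1]]}}

```text
time: 17.25
ee_pos: [0.5392, -0.3112, 0.2082]
ee_rot: [[0.995, -0.103, 0.007], [-0.103, -0.995, -0.006], [0.008, 0.005, -1.0]]
ft_force: [0.8, -1.1, 1.1]
grip_width: 0.0852
gripper_force: 0.0
```

Call:
{"method": "jog_arm", "body": {"series": [[[-0.02,0.02,0.03],0,1],[[-0.05,0.05,0.05],0,1],[[-0.08,0.08,0.05],0,1],[[-0.1,0.1,0.05],0,1],[[-0.1,0.1,0.05],0,1]]}}

```text
time: 17.67
ee_pos: [0.4301, -0.2025, 0.2517]
ee_rot: [[0.995, -0.102, -0.008], [-0.102, -0.995, 0.007], [-0.009, -0.006, -1.0]]
ft_force: [-0.8, 0.4, -0.3]
grip_width: 0.0854
gripper_force: 0.0
```

```bash
python3 st.py; python3 - <<'E'
from fit import *
f=grab_frame("scene");u=proj(f,[.537,-.311,.08]).astype(int);a,b=u[0]-40,u[1]-40
im=cv2.resize(np.array(f["pixels"])[b:b+80,a:a+80,::-1].copy(),None,fx=6,fy=6,interpolation=cv2.INTER_CUBIC)
g=im.copy()
for r,z in((.032,.087),(.032,.117)):
  for q in circ(f,.5365,-.3103,r,z,40): cv2.circle(g,tuple(((q-[a,b]+.5)*6).astype(int)),1,(0,0,255),-1)
cv2.imwrite("pics/s5.png",cv2.resize(np.hstack([im,g]),None,fx=.83,fy=.83))
for h in(.087,.09,.099): print(h,fit([f],[(.032,h),(.032,h+.03),(.011,h+.058)],(.5365,-.3103),.006))
E
```

```text
17.6667 [ 0.4301 -0.2025  0.2517] F [-0.8  0.4 -0.3] M [ 0.002  0.046 -0.029] yaw -95.9 w 0.0854 0.0 57.1
0.087 (array([ 0.53345018, -0.3089642 ]), np.float64(-376.63232421875))
0.09 (array([ 0.53482299, -0.30874976]), np.float64(-377.08160400390625))
0.099 (array([ 0.53932455, -0.30733658]), np.float64(-377.3634338378906))
```

View pics/s5.png

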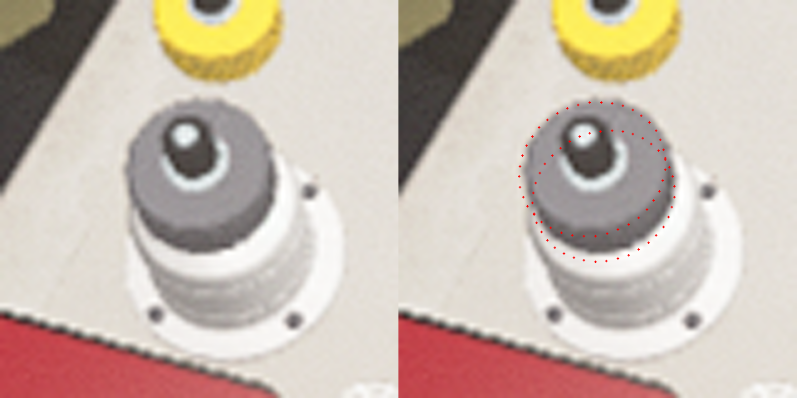

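The lid is level on the canister at left tile (200,175) and nothing else has moved. It sank 12 mm in total (99 to 87 mm), so it is home. Handing in.

```bash
python3 -c "
from cell import ticket
print(ticket.sign_off())"
```

```text
the job is handed in; nothing more can be done
None
```

The grey lid is screwed fully home on the canister: it sank the full 12 mm and met a firm stop at 1.9 N·m. The job was handed in after about 18 s of robot time with the gripper clear; no verdict came back.

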